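Restock the first-aid case and hold its lid at the balance point

TASK

Restock the first-aid case: tip the three gauze rolls out of the kidney dish into the open case and set the empty dish back down on the bench, upright and clear of the case. Then take the lid, which lies right back on its hinge, bring it forward to its balance point, where it would fall neither shut nor open, and finish still gripping it there, so that I can hook its loose stay back on. Do not let the lid fall shut, and leave the other things on the bench where they are.

Things in the scene. Friction and masses are not known exactly. Their poses are not given: they have to be found in the camera images.
- case: Silver aluminium first-aid case, blue inside, open and empty, firm on the bench. Origin: middle of its underside. x: from its front (latch) to its hinge side, y along the hinge, z up. Inside 154 (x -73..81) by 206 (y) mm, floor 6 high, walls 3 mm, rim 108 high. The hinge line runs along y through x 87, z 108 mm; the front faces roughly to the robot's left
- case_lid (a joint): Angle of the lid, rad: 0 shut, grows as it opens, 1.95 right back on its stop, where it starts. Nearly frictionless hinge, no spring. The lid is a stiff tray: 163 mm from hinge line to free end, 212 wide; its rim lies in a plane with the hinge line, its flat top 46 mm from that plane. 0.35 kg. It balances at 1.175 (67 deg): opened further it falls back, less it falls shut
- dish: White steel kidney dish, 108x217x35 mm, open on top, 0.16 kg. Origin: middle of its underside. y: its long axis; +x: the straight long side (its wall stands 42 to 54 mm from the origin, leaning out 20 deg, 4 mm thick, rim 34 high); -x: the bowed long side, rim at 54 mm. The bow faces roughly to the case; floor 4 mm thick
- roll_a_mid (a point): middle of a white gauze roll, 45 mm across, 55 long, 30 g, standing in the dish at its +y end
- roll_b_mid (a point): middle of a white gauze roll, 49 mm across, 63 long, 30 g, standing in the dish by the middle of the bowed side, so 25 mm stay free along the straight wall
- roll_c_mid (a point): middle of a white gauze roll, 47 mm across, 59 long, 30 g, standing in the dish at its -y end
- ointment_pot: low round pot, 69 across, 41 high, at the back; leave alone
- plaster_tape: reel of sticking plaster, 66 across, 25 high, lying flat at the back; leave alone
- rubber_stamp: wooden rubber stamp, 27x54x75 mm, on the right; leave alone
Mind the look-alikes: they are no part of the job. Leave any orange or yellow look-alike of the part that bears roll_a_mid alone.

How it is judged:
By the outcome, as a careful person would: the job done as asked, in the order asked, and still so for the second after the job is handed in, while the arm keeps its last pose, push and grip.
It also fails if it takes over 67 s, if anything falls off the work surface, if the arm or the gripper's body presses on something with over 40 N, if the wrist force passes 120 N, or if a joint passes its speed limit or range.

ROBOT

A 7-joint arm with a two-finger parallel gripper is mounted at the origin on a cart in front of the work surface, level with it; the furniture and walls round the work are solid. World frame = base frame: x ahead of the robot, y to its left, z up, the work surface at z = 0. Lengths are in m, angles in rad, forces in N, time in s.
With the tool pointing down it reaches from about 0.4 to 0.875 m from the base axis. Payload 19.3 kg.
Tool frame: the origin (TCP) lies at the very end of the fingers, on their centre line; the grasp point (between the pads) lies 19 mm behind it; z points along the fingers, y is the line along which they close (so a half turn about z gives the same grasp; the last joint's range is limited). The gripper opens to 85 mm and grips with 20 to 120 N. Pads are 22 mm wide; open, the fingers measure 114 mm over their backs; the gripper's body (76 mm by 85 mm) begins 54 mm behind the grasp point. The pads swing forward as they close: fully open they stand 13 mm farther back than shut.
Start: joints at [1.247, 0.521, -0.036, 1.599, 0.021, 1.021, -0.113], TCP at [0.157, -0.605, 0.205] pointing down, gripper open.
Joint ranges: [-2.91, 2.91], [-0.3, 2.13], [-1.5, 1.42], [0.17, 2.43], [-1.26, 4.41], [0.16, 1.93], [-2.52, 2.52]. Speed limits (rad/s): [1.89, 1.89, 2.39, 2.39, 3.01, 3.01, 3.01].

INTERFACE

Orientations are given as [roll, pitch, yaw] about the fixed x, y, z axes, in that order (R = Rz(yaw) Ry(pitch) Rx(roll)).
In Python, from workcell import bot gives the robot as it stands.
- The arm moves only by the shell command python3 -m crank 'ROWS' [FORCE]. ROWS is a JSON object of lists of equal length, an entry for each row: "travel": the shift along the world's x, y, z in cm, a list of three; "turn": the turn, a rotation vector about the world's x, y, z in degrees, a list of three; "gripper": the closure, from 0 (fully open) to 1 (shut). A call has exactly 5 rows; each row is the pose to reach, as a shift and turn from the pose commanded when the call began; what a row does not reach only later rows make up. A row lasts 1/10 s, in which the tool goes at most 50 mm and 8.59 degrees, less where a joint would pass 70% of its speed; a pose out of reach is approached as far as the arm can. A call with a gripper value outside its range is refused whole. The fingers move at their own pace and stop on an object; FORCE is the grip in N (left out, the last holds). Time passes only in rows, so rows that repeat a pose let the fingers close, or fill a call up. It gives the time, the measured TCP pose, the force, the opening and the grip force at its end, in the units of the state.
- bot.observe(): the state, without advancing time (a new reading comes with each control period).
- bot.grab_frame(name): name is "scene" or "top" or "wrist"; returns a dict with "pixels" (480x640x3 uint8, red, green, blue), "fx", "fy", "cx", "cy" (pixels), "extrinsics" (4x4, takes a point from world to camera coordinates). Camera axes: x right, y down, z forward; pixel columns grow to the right and rows downward; lengths in m; the calibration is good to about 2 mm. The wrist camera is an equidistant fisheye: a pixel r from the principal point sees the ray r / f radians off the axis. A picture is of the moment at which its call begins. There is no depth.
- bot.job_done(): hands the job in; it is judged then, once.
The state is a dict: "clock": time; "qpos": joint angles; "qd": joint speeds; "joint_efforts": joint torques, N m; "position": TCP position; "tool_rot": TCP orientation; "force": force on the tool from outside, world axes, zero at the start; "moment": the same for the moment, N m; "grip_width": finger opening in m; "finger_force": force on a finger pad.
Only numpy, scipy, OpenCV 4.12 (cv2) and the standard library are available. Lean on these libraries where they do the work, as an engineer would, in place of code of your own. Each camera call takes 0.05 s, during which the arm holds its last target. There are 200 camera calls.

## Working session

There is one attempt and no reset: what is moved stays moved. The work goes in short steps, Python scripts to look and compute and a shell command to move; the robot and the scene stay as the last step left them, time stands still between calls to the robot, and variables do not carry over. Pictures are saved under pics/ and viewed, at most 10 in all, crops included, and the job is handed in when it is done.

```bash
ls; mkdir -p pics; python3 - <<'E'
from workcell import bot
import cv2,numpy as np
s=bot.observe();print({k:np.round(v,3).tolist() for k,v in s.items()})
for n in("scene","top"):
    f=bot.grab_frame(n);cv2.imwrite(f"pics/{n}0.png",f["pixels"][:,:,::-1]);print(n,f["fx"],f["fy"],f["cx"],f["cy"],np.round(f["extrinsics"],3).tolist())
E
```

```text
pics
{'clock': 0.0, 'qpos': [1.247, 0.522, -0.036, 1.6, 0.021, 1.021, -0.113], 'qd': [-0.001, -0.001, -0.001, 0.0, -0.001, -0.001, -0.0], 'joint_efforts': [-0.0, -92.713, 1.98, -36.994, 0.018, 0.008, -0.0], 'position': [0.157, -0.605, 0.204], 'tool_rot': [-3.141, 0.0, 0.254], 'force': [-0.002, -0.16, 0.727], 'moment': [0.043, -0.042, -0.013], 'finger_force': 0.0, 'grip_width': 0.086}
scene 577.4103638103571 577.4103638103571 315.35877054812454 237.81440034446126 [[-0.658, -0.753, 0.014, 0.318], [-0.577, 0.492, -0.652, 0.426], [0.484, -0.437, -0.758, 1.269], [0.0, 0.0, 0.0, 1.0]]
top 584.9084860381718 584.9084860381718 323.5338390864076 228.34449460750045 [[0.024, -1.0, -0.004, -0.075], [-0.991, -0.024, -0.131, 0.576], [0.131, 0.007, -0.991, 1.597], [0.0, 0.0, 0.0, 1.0]]
```

View pics/scene0.png

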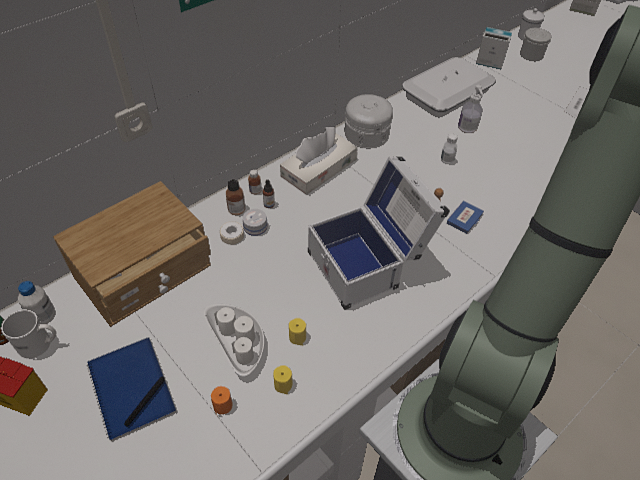

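View pics/top0.png

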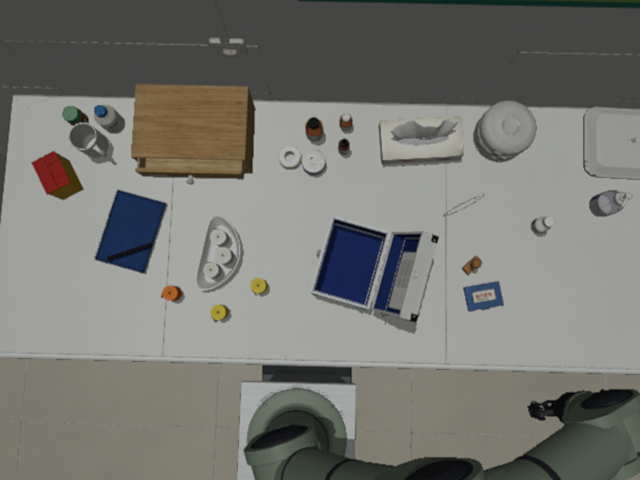

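```bash
python3 - <<'E'
import cv2,numpy as np
a=cv2.imread("pics/top0.png");c=a[205:330,185:445]
g=cv2.createCLAHE(3,(4,4)).apply(cv2.cvtColor(c,cv2.COLOR_BGR2GRAY))
u=cv2.resize(c,None,fx=3,fy=3,interpolation=cv2.INTER_CUBIC)
u=np.clip((u.astype(float)-100)*1.6+40,0,255).astype(np.uint8)
d=cv2.resize(cv2.imread("pics/scene0.png")[295:385,195:315],None,fx=2,fy=2,interpolation=cv2.INTER_CUBIC)
d=np.clip((d.astype(float)-100)*1.6+40,0,255).astype(np.uint8)
o=np.zeros((375+180,780,3),np.uint8);o[:375]=u;o[375:,:240]=d
cv2.imwrite("pics/crop1.png",o)
E
```

```text
(no output)
```

View pics/crop1.png

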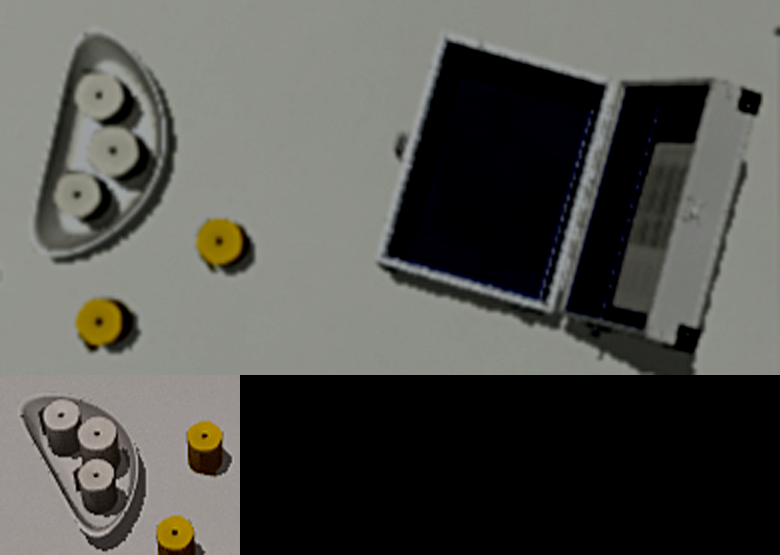

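```bash
cat > h.py <<'E'
import numpy as np
from workcell import bot
CAM={}
def cast(f,uv,z):
    E=np.asarray(f["extrinsics"]);R=E[:3,:3];o=-R.T@E[:3,3]
    uv=np.atleast_2d(uv).astype(float)
    d=np.c_[(uv[:,0]-f["cx"])/f["fx"],(uv[:,1]-f["cy"])/f["fy"],np.ones(len(uv))]@R
    return o+d*((z-o[2])/d[:,2])[:,None]
def proj(f,p):
    E=np.asarray(f["extrinsics"]);c=np.atleast_2d(p)@E[:3,:3].T+E[:3,3]
    return np.c_[c[:,0]/c[:,2]*f["fx"]+f["cx"],c[:,1]/c[:,2]*f["fy"]+f["cy"]]
E
python3 - <<'E'
from h import *
f=bot.grab_frame("top");s=bot.grab_frame("scene")
t=lambda p:np.array(p)/3+[185,205]
p=lambda n,a:print(n,np.round(a,4).tolist())
C=cast(f,t([(445,36),(381,263),(553,308),(612,82)]),.108);p("case FL far,near,hinge near, hinge far",C)
p("sides",np.linalg.norm(C-np.roll(C,-1,0),axis=1))
D=cast(f,t([(80,42),(36,235),(90,33),(50,254),(172,135)]),.034);p("dish",D)
for q,z in(((98,95),.063),((113,150),.067),((76,195),.059)):
    X=cast(f,t(q),z);p("roll",X)
    
sc=lambda q:(np.array(q)-[0,375])/2+[195,295]
for q,z in(((60,415),.063),((97,434),.067),((96,475),.059)): p("roll scene",cast(s,sc(q),z))
u=D[1]-D[0];print("straight dir",np.degrees(np.arctan2(u[1],u[0])))
for a,b in((0,1),(3,2),(0,3),(1,2)):
    w=C[b]-C[a];print(np.degrees(np.arctan2(w[1],w[0])))
E
```

```text
case FL far,near,hinge near, hinge far [[0.5994, -0.0875, 0.108], [0.3964, -0.0357, 0.108], [0.3609, -0.1874, 0.108], [0.5616, -0.2371, 0.108]]
sides [0.2095, 0.1557, 0.2067, 0.1543]
dish [[0.5969, 0.2535, 0.034], [0.416, 0.2852, 0.034], [0.6057, 0.2445, 0.034], [0.3989, 0.2714, 0.034], [0.5116, 0.1635, 0.034]]
roll [[0.5441, 0.2287, 0.063]]
roll [[0.4936, 0.2119, 0.067]]
roll [[0.4524, 0.2451, 0.059]]
roll scene [[0.5459, 0.2346, 0.063]]
roll scene [[0.4934, 0.2181, 0.067]]
roll scene [[0.454, 0.2495, 0.059]]
straight dir 170.04948095250992
165.6961137131244
166.08756165161373
-104.21353613349223
-103.18274620622262
```

The top view shows the case with its rim corners at (333,217), (312,293), (369,308) and (389,232). The dish's straight wall runs from (212,219) to (197,283), with the roll tops at (218,237), (223,255) and (210,270). The wall is the left edge of the dish and the bow faces the case.

Next I move towards the dish, going high over the lid.

```bash
python3 -m crank '{"travel":[[0,0,5],[0,0,10],[0,0,15],[0,0,19],[0,0,19]],"turn":[[0,0,8],[0,0,16],[0,0,24],[0,0,32],[0,0,40]],"gripper":[0.3,0.3,0.3,0.3,0.3]}' 30
python3 -c "
from h import *;s=bot.observe();print(np.round(s['qpos'],3),np.round(s['position'],3),np.round(s['tool_rot'],3))"
python3 -m crank '{"travel":[[4,3,0],[8,6,0],[12,9,0],[16,12,0],[20,15,0]],"turn":[[0,0,8],[0,0,16],[0,0,24],[0,0,32],[0,0,40]],"gripper":[0.3,0.3,0.3,0.3,0.3]}'
python3 -c "
from h import *;s=bot.observe();print(np.round(s['qpos'],3),np.round(s['position'],3),np.round(s['tool_rot'],3))"
python3 -m crank '{"travel":[[3,4,0],[6,8,0],[9,12,0],[12,16,0],[15,20,0]],"turn":[[0,0,8],[0,0,16],[0,0,24],[0,0,32],[0,0,40]],"gripper":[0.5,0.5,0.5,0.5,0.5]}'
python3 -c "
from h import *;s=bot.observe();print(np.round(s['qpos'],3),np.round(s['position'],3),np.round(s['tool_rot'],3))"
```

```text
clock: 0.7
position: [0.1573, -0.6063, 0.4003]
tool_rot: [3.135, 0.005, 0.957]
force: [-0.4, -1.3, -1.4]
grip_width: 0.0594
finger_force: 0.0
[ 1.338  0.399 -0.178  1.299  0.07   1.442  0.552] [ 0.157 -0.606  0.4  ] [3.135 0.005 0.957]
clock: 1.2
position: [0.3581, -0.4535, 0.3947]
tool_rot: [-3.141, 0.0, 1.656]
force: [0.8, -1.6, -0.5]
grip_width: 0.06
finger_force: 0.0
[ 1.09   0.331 -0.404  1.427  0.13   1.41   0.769] [ 0.358 -0.454  0.395] [-3.141  0.     1.656]
clock: 1.7
position: [0.5076, -0.2533, 0.3947]
tool_rot: [-3.141, 0.0, 2.354]
force: [1.4, -0.9, -1.0]
grip_width: 0.0428
finger_force: 0.0
[ 0.812  0.34  -0.63   1.446  0.2    1.42   0.962] [ 0.508 -0.253  0.395] [-3.141  0.     2.354]
```

```bash
cat > fk.py <<'E'
import numpy as np
from scipy.spatial.transform import Rotation as R
def fk(q,p,s):
    h,L1,L2,Lt,c,c7=p
    Z=lambda a:R.from_euler('z',a);Y=lambda a:R.from_euler('y',a)
    r=Z(c)*Z(s[0]*q[0])*Y(q[1]);x=np.array([0,0,h])+r.apply([0,0,L1])
    r=r*Z(s[1]*q[2])*Y(q[3]);x=x+r.apply([0,0,L2])
    r=r*Z(s[2]*q[4])*Y(q[5])*Z(s[3]*q[6]+c7);return x+r.apply([0,0,Lt]),r,x
E
cat > fit.py <<'E'
from fk import *
import itertools
from scipy.optimize import least_squares
D=[([1.247,.522,-.036,1.6,.021,1.021,-.113],[.157,-.605,.204],[-3.141,0,.254]),
([1.338,.399,-.178,1.299,.07,1.442,.552],[.157,-.606,.400],[3.135,.005,.957]),
([1.09,.331,-.404,1.427,.13,1.41,.769],[.358,-.454,.395],[-3.141,0,1.656]),
([.812,.34,-.63,1.446,.2,1.42,.962],[.508,-.253,.395],[-3.141,0,2.354])]
for s in itertools.product((1,-1),repeat=4):
    def res(p):
        o=[]
        for q,x,e in D:
            X,r,_=fk(q,p,s);o+=[*(X-x),*(.3*(r.inv()*R.from_euler('xyz',e)).as_rotvec())]
        return o
    b=min((least_squares(res,[.3,.5,.45,.25,c,k]) for c in(0,3) for k in(-1.5,0,1.5,3)),key=lambda z:z.cost)
    if b.cost<1e-3: print(s,b.cost,np.round(b.x,4))
E
python3 fit.py
```

```text
(-1, -1, -1, -1) 1.1407570201560467e-05 [ 0.4729  0.5453  0.4153  0.5265 -0.094   1.4763]
```

```bash
python3 -m crank '{"travel":[[0,5,0],[0,10,0],[0,15,0],[0,20,0],[0,25,0]],"turn":[[0,0,8],[0,0,16],[0,0,24],[0,0,32],[0,0,35]],"gripper":[0.5,0.5,0.5,0.5,0.5]}'
python3 -m crank '{"travel":[[0,5,-1],[0,10,-3],[0,15,-6],[0,20,-9],[0,25,-11]],"turn":[[0,0,0],[0,0,0],[-6,1,0],[-12,2,0],[-19.7,3.5,0]],"gripper":[0.5,0.5,0.5,0.5,0.5]}'
python3 -m crank '{"travel":[[0,4,0],[0,6,0],[0,6,0],[0,6,0],[0,6,0]],"turn":[[0,0,0],[0,0,0],[0,0,0],[0,0,0],[0,0,0]],"gripper":[0.7,0.7,0.7,0.7,0.7]}'
python3 - <<'E'
from h import *
import cv2
s=bot.observe();print({k:np.round(s[k],3).tolist() for k in("qpos","position","tool_rot")})
f=bot.grab_frame("wrist");cv2.imwrite("pics/w1.png",f["pixels"][:,:,::-1]);print(f["fx"],f["cx"],f["cy"],np.round(f["extrinsics"],4).tolist())
t=bot.grab_frame("top")["pixels"];g=bot.grab_frame("scene")["pixels"];cv2.imwrite("pics/t1.png",t[:,:,::-1]);cv2.imwrite("pics/s1.png",g[:,:,::-1])
E
```

```text
clock: 2.2
position: [0.5064, -0.0032, 0.3947]
tool_rot: [-3.141, 0.0, 2.964]
force: [1.6, 0.5, 0.1]
grip_width: 0.0432
finger_force: 0.0
clock: 2.7
position: [0.5073, 0.1761, 0.3175]
tool_rot: [-2.883, -0.006, 2.958]
force: [0.7, -1.7, 1.2]
grip_width: 0.0424
finger_force: 0.0
clock: 3.2
position: [0.5075, 0.2345, 0.318]
tool_rot: [-2.887, -0.007, 2.958]
force: [-0.1, -1.1, 0.7]
grip_width: 0.0257
finger_force: 0.0
{'qpos': [-0.107, 0.531, -0.836, 1.46, 0.493, 1.563, 0.405], 'position': [0.508, 0.234, 0.318], 'tool_rot': [-2.887, -0.007, 2.958]}
371.64829954431775 319.8237107390579 246.55167096951809 [[0.1764, 0.9514, -0.2525, -0.2321], [0.9544, -0.1026, 0.2802, -0.5286], [0.2407, -0.2904, -0.9261, 0.4235], [0.0, 0.0, 0.0, 1.0]]
```

View pics/w1.png

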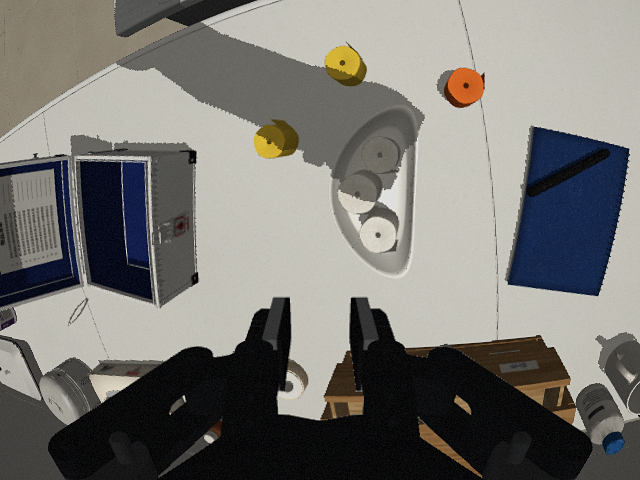

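```bash
cat >> h.py <<'E'
def castw(f,uv,z):
    E=np.asarray(f["extrinsics"]);R=E[:3,:3];o=-R.T@E[:3,3]
    uv=np.atleast_2d(uv).astype(float);a=(uv-[f["cx"],f["cy"]])/f["fx"];r=np.linalg.norm(a,axis=1)
    d=np.c_[a*(np.sin(r)/r)[:,None],np.cos(r)]@R
    return o+d*((z-o[2])/d[:,2])[:,None]
E
python3 - <<'E'
from h import *
import cv2
f=bot.grab_frame("wrist")
g=cv2.cvtColor(f["pixels"],cv2.COLOR_RGB2GRAY)
for y in(200,220,240): print(y,g[y,385:430].tolist())
print(np.round(castw(f,[(416,150),(412,200),(409,250),(332,185)],.034),4).tolist())
for q,z in(((381,155),.059),((357,195),.067),((378,235),.063)):print(np.round(castw(f,q,z),4))
E
```

```text
200 [221, 222, 223, 224, 219, 218, 223, 223, 224, 221, 222, 224, 220, 216, 215, 210, 205, 201, 192, 188, 163, 133, 114, 111, 104, 98, 96, 100, 168, 228, 197, 197, 195, 197, 197, 195, 201, 200, 201, 196, 200, 199, 197, 196, 196]
220 [210, 204, 190, 146, 94, 94, 93, 98, 100, 97, 98, 95, 81, 172, 202, 204, 197, 195, 185, 159, 126, 121, 116, 110, 90, 100, 75, 157, 217, 208, 195, 196, 195, 199, 198, 195, 197, 195, 198, 200, 197, 193, 196, 197, 199]
240 [203, 206, 206, 210, 208, 208, 206, 210, 217, 209, 118, 80, 118, 178, 193, 171, 155, 140, 132, 129, 130, 120, 116, 100, 99, 78, 159, 215, 213, 198, 197, 196, 199, 196, 199, 194, 199, 198, 195, 198, 198, 199, 199, 197, 196]
[[0.4557, 0.2878, 0.034], [0.5147, 0.2744, 0.034], [0.5768, 0.263, 0.034], [0.4833, 0.1794, 0.034]]
[[0.4552 0.2478 0.059 ]]
[[0.4959 0.2144 0.067 ]]
[[0.5462 0.2308 0.063 ]]
```

The wrist view shows the dish rim's straight outer edge running from about (418,150) to (411,250). The roll tops at (381,155), (357,195) and (378,235) agree with the fixed cameras to within about 5 mm.

```bash
python3 -m crank '{"travel":[[0,2,-4],[0.1,4,-8],[0.1,6.1,-12],[0.1,6.1,-16],[0.1,6.1,-16.8]],"turn":[[0,0,0],[-2,0.4,0],[-4,0.8,0],[-5.4,1,0],[-5.4,1,0]],"gripper":[0.81,0.81,0.81,0.81,0.81]}'
python3 -m crank '{"travel":[[0,0,0],[0,0,0],[0,0,0],[0,0,0],[0,0,0]],"turn":[[0,0,0],[0,0,0],[0,0,0],[0,0,0],[0,0,0]],"gripper":[0.81,0.81,0.81,0.81,0.81]}'
python3 - <<'E'
from h import *
import cv2
s=bot.observe();print({k:np.round(s[k],4).tolist() for k in("qpos","position","tool_rot")})
f=bot.grab_frame("wrist");cv2.imwrite("pics/w2.png",f["pixels"][:,:,::-1])
E
```

```text
clock: 3.9
position: [0.5066, 0.2959, 0.1459]
tool_rot: [-2.787, -0.012, 2.96]
force: [0.4, 0.1, 0.8]
grip_width: 0.0162
finger_force: 0.0
clock: 4.4
position: [0.5086, 0.2965, 0.151]
tool_rot: [-2.792, -0.007, 2.958]
force: [0.3, 0.8, 0.2]
grip_width: 0.0162
finger_force: 0.0
{'qpos': [-0.3047, 0.7829, -0.7481, 1.493, 0.6379, 1.4358, 0.1935], 'position': [0.5086, 0.2965, 0.151], 'tool_rot': [-2.7925, -0.0066, 2.9577]}
```

View pics/w2.png

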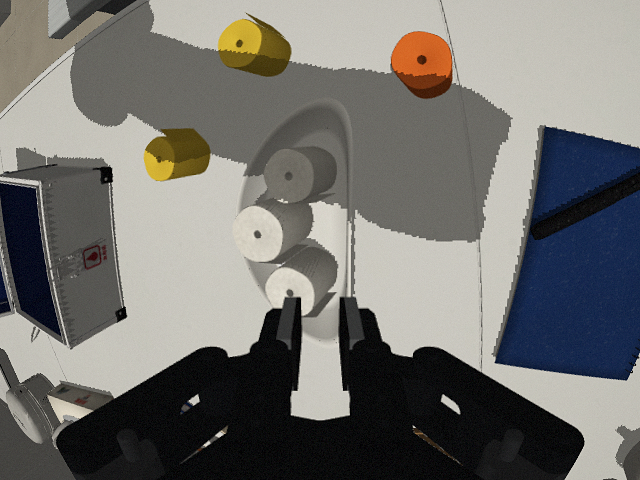

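```bash
python3 - <<'E'
from h import *
f=bot.grab_frame("wrist")
import cv2
g=cv2.cvtColor(f["pixels"],cv2.COLOR_RGB2GRAY)
for y in(170,190,225,250,275): print(y,g[y,328:365].tolist())
P=castw(f,[(352,180),(354,230),(354,275)],.034);print(np.round(P,4).tolist())
for q,z in(((288,175),.059),((257,234),.067),((290,292),.063)):print(np.round(castw(f,q,z),4))
E
```

```text
170 [75, 77, 72, 80, 76, 75, 73, 74, 79, 110, 107, 106, 105, 109, 107, 107, 105, 97, 96, 79, 90, 99, 116, 112, 115, 113, 106, 105, 107, 108, 104, 104, 106, 103, 107, 106, 111]
190 [111, 113, 114, 112, 110, 112, 108, 107, 109, 111, 109, 111, 104, 103, 109, 109, 109, 110, 103, 88, 95, 106, 112, 110, 111, 108, 99, 108, 108, 107, 107, 108, 108, 105, 102, 111, 105]
225 [212, 212, 208, 213, 210, 211, 205, 208, 204, 204, 204, 204, 197, 197, 198, 194, 196, 196, 159, 123, 168, 216, 211, 129, 106, 103, 93, 182, 203, 202, 196, 199, 201, 202, 199, 201, 199]
250 [218, 214, 215, 211, 212, 209, 209, 207, 205, 203, 202, 202, 202, 197, 199, 197, 194, 193, 144, 152, 197, 223, 212, 95, 102, 99, 191, 204, 202, 198, 200, 200, 203, 200, 201, 198, 199]
275 [99, 102, 101, 102, 100, 95, 92, 90, 88, 189, 207, 202, 204, 200, 200, 200, 177, 137, 114, 159, 201, 213, 181, 97, 105, 103, 194, 201, 199, 201, 202, 199, 200, 202, 201, 200, 198]
[[0.4659, 0.2876, 0.034], [0.5052, 0.2828, 0.034], [0.5426, 0.277, 0.034]]
[[0.4535 0.2469 0.059 ]]
[[0.4939 0.2152 0.067 ]]
[[0.5443 0.2314 0.063 ]]
```

```bash
python3 -m crank '{"travel":[[0.1,0.2,-3],[0.1,0.3,-6.5],[0,-0.5,-9],[-0.2,-1.2,-11],[-0.2,-1.2,-11]],"turn":[[0,0,0],[0,0,0],[0,0,0],[0,0,0],[0,0,0]],"gripper":[0.81,0.81,0.81,0.81,0.81]}'
python3 -m crank '{"travel":[[0,-0.3,-0.8],[0,-0.6,-1.6],[-0.1,-0.9,-2.4],[-0.2,-1.2,-3.1],[-0.2,-1.2,-3.1]],"turn":[[0,0,0],[0,0,0],[0,0,0],[0,0,0],[0,0,0]],"gripper":[0.81,0.81,0.81,0.81,0.81]}'
python3 - <<'E'
from h import *
import cv2
f=bot.grab_frame("wrist");a=f["pixels"][80:400,160:500,::-1]
s=bot.grab_frame("scene")["pixels"][280:400,180:330,::-1]
o=np.zeros((480,800,3),np.uint8);o[:320,:340]=a;o[:360,345:795]=cv2.resize(s,None,fx=3,fy=3);cv2.imwrite("pics/w3.png",o)
E
```

```text
clock: 5.0
position: [0.5053, 0.2828, 0.0379]
tool_rot: [-2.788, -0.01, 2.958]
force: [-0.1, 0.3, 0.5]
grip_width: 0.016
finger_force: 0.0
clock: 5.5
position: [0.5039, 0.2718, 0.0082]
tool_rot: [-2.79, -0.008, 2.958]
force: [-1.1, -0.3, -0.5]
grip_width: 0.016
finger_force: 0.0
```

View pics/w3.png

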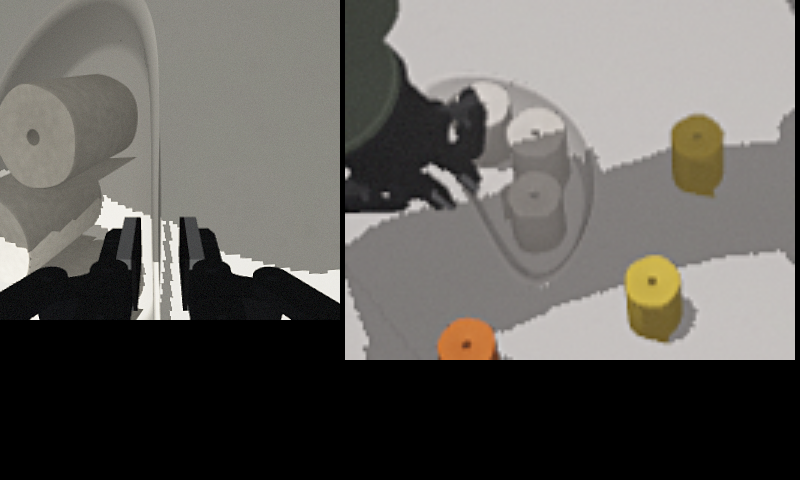

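The dish wall stands between the two pads, near (158,230) in the crop, with the inner finger clear of the rolls. I close now and lift a little.

```bash
python3 -m crank '{"travel":[[0,0,0.1],[0,0,0.1],[0,0,0.1],[0,0,0.1],[0,0,0.1]],"turn":[[0,0,0],[0,0,0],[0,0,0],[0,0,0],[0,0,0]],"gripper":[1,1,1,1,1]}' 80
python3 -m crank '{"travel":[[0,0,0.5],[0,0,1.5],[0,0,2.5],[0,0,4],[0,0,5.5]],"turn":[[0,0,0],[0,0,0],[0,0,0],[0,0,0],[0,0,0]],"gripper":[1,1,1,1,1]}'
python3 -m crank '{"travel":[[0,0,2],[0,0,4],[0,0,6],[0,0,8],[0,0,10]],"turn":[[0,0,0],[0,0,0],[0,0,0],[0,0,0],[0,0,0]],"gripper":[1,1,1,1,1]}'
cat > st.py <<'E'
from h import *
s=bot.observe();print({k:np.round(s[k],3).tolist() for k in("qpos","position","tool_rot","clock")})
E
python3 st.py
```

```text
clock: 6.1
position: [0.5042, 0.2726, 0.01]
tool_rot: [-2.792, -0.008, 2.958]
force: [-0.1, 0.6, -0.7]
grip_width: -0.0002
finger_force: 0.0
clock: 6.6
position: [0.5043, 0.2727, 0.0666]
tool_rot: [-2.792, -0.007, 2.958]
force: [-0.1, 0.3, -0.4]
grip_width: 0.0001
finger_force: 0.0
clock: 7.1
position: [0.5042, 0.2725, 0.1669]
tool_rot: [-2.792, -0.007, 2.958]
force: [0.3, -0.1, 0.4]
grip_width: -0.0001
finger_force: 0.0
{'qpos': [-0.263, 0.74, -0.758, 1.533, 0.625, 1.434, 0.216], 'position': [0.504, 0.273, 0.167], 'tool_rot': [-2.792, -0.007, 2.958], 'clock': 7.1}
```

```bash
python3 - <<'E'
from h import *
import cv2
f=bot.grab_frame("wrist");a=f["pixels"][40:400,160:500,::-1]
s=bot.grab_frame("scene")["pixels"][280:400,180:330,::-1]
o=np.zeros((370,800,3),np.uint8);o[:360,:340]=a;o[:360,345:795]=cv2.resize(s,None,fx=3,fy=3);cv2.imwrite("pics/w4.png",o)
E
```

```text
(no output)
```

View pics/w4.png

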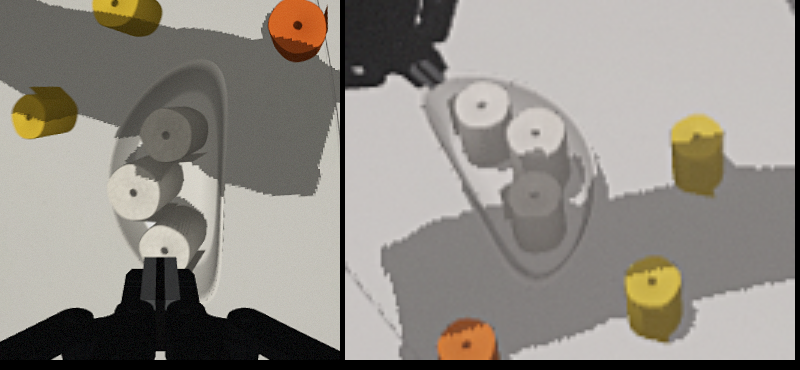

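```bash
python3 - <<'E'
from h import *
s=bot.grab_frame("scene");t=bot.grab_frame("top");w=bot.grab_frame("wrist")
p=bot.observe()["position"];print(p,proj(s,p),proj(t,p))
E=w["extrinsics"];print("cam",np.round(-E[:3,:3].T@E[:3,3],3),"axis",np.round(E[2,:3],3),"tcp in cam",np.round(E[:3,:3]@p+E[:3,3],3))
for n,d in(("dish wall mid",[.505,.277,.034]),): print(proj(s,d),proj(t,d))
import cv2
cv2.imwrite("pics/t4.png",cv2.resize(t["pixels"][180:320,140:320,::-1],None,fx=4,fy=4))
E
```

```text
[0.50416329 0.27236799 0.16503175] [[217.05324216 311.08128035]] [[192.66551215 247.05270304]]
cam [0.443 0.343 0.325] axis [ 0.225 -0.375 -0.899] tcp in cam [0.    0.02  0.184]
[[221.62242536 342.68761608]] [[201.61269288 251.38986319]]
```

View pics/t4.png

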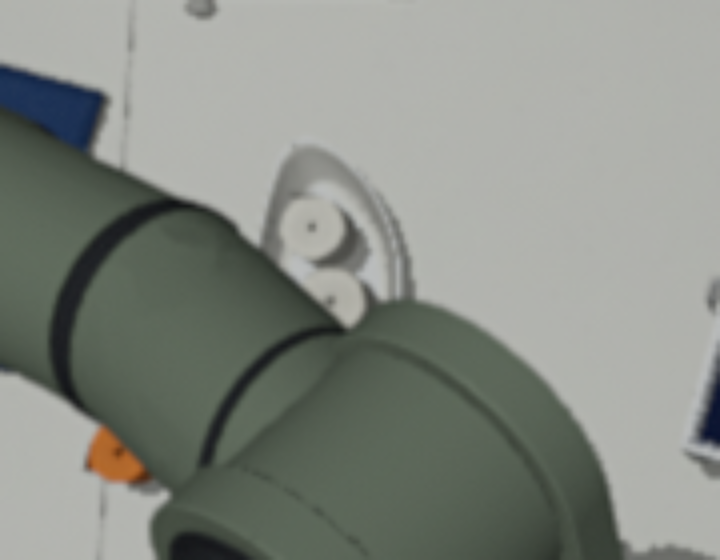

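```bash
python3 - <<'E'
import cv2,numpy as np
from h import *
a=cv2.imread("pics/w3.png",0)
s=a[:360,345:795][1::3,1::3]   # scene rows 280.., cols 180..
for y in range(25,75): print(y+280,''.join(" .:-=+*#%@"[min(9,int(v)//26)] for v in s[y,8:70]))
print("cols from 188")
f=bot.grab_frame("scene")
for n,p in(("rim.455",[.455,.285,.034]),("rim.505",[.505,.277,.034]),("rim.555",[.555,.269,.034]),("tcp",[.504,.272,.008]),("in pad",[.5025,.264,.01]),("out pad",[.5055,.280,.01]),("out finger back",[.508,.295,.012])): print(n,np.round(proj(f,p),1))
E
```

```text
305 ::::::::-:..-###################*#############################
306 ::::::::-::.:*############***+**+++++++*****##################
307 ::::::::-::..-#########*****+++**++**##**+++***+####*#########
308 ::::::::-:....=*####*************+*%#######*++++**############
309 :::::::--:.....-*%#************+-:=*%#######*=+++++**#########
310 :::::::-::......-*#***********=:...=%#########+++++++***######
311 :::::::-::.......-+*********++-....-*%########*+++++++++*#####
312 :::::::-::........:=+++****+=#..::::=%%#######*++++++++++**###
313 ::::::-::..........:---=+*+=-+.:::::-#########*++*+++++++++*##
314 ::::::-::............. .:+=:::::::::.-+########+**++++++++++**
315 :::::-::................::::::::::....=%######++****+++***++++
316 :::::-::...............::::::::::.....-*######=+*****######*++
317 ::::::::...................::::::......+######-=***##########*
318 ::::-::.....................::.::......+%####*-=**############
319 :::-::......................:::::......+%####=-=##############
320 ::-:::.....................:-:.:::....:*%%#*=-=*##############
321 :-:::...................
[... 1734 characters left out ...]
###- ..:-:: -=**+==--==========+=============+
348 ........... .=%###*#-. .:--:.=======-========--=============+=
349            .=####+=*==..:=-:-=======--=======---+=========+=++
350 :.:.:.:::===#*+++====================-=======---=++===========
351 ##########==*========================--======---==+==++=+=====
352 #####%#***============================-=======--==============
353 ####+++===============================--========-=============
354 ###+=================================+=--=======-=============
cols from 188
rim.455 [[231.3 359. ]]
rim.505 [[221.6 342.7]]
rim.555 [[212.4 327. ]]
tcp [[224.8 347.3]]
in pad [[227.8 345.4]]
out pad [[221.6 348.4]]
out finger back [[215.7 350.9]]
```

```bash
python3 - <<'E'
from h import *
import cv2
f=bot.grab_frame("wrist")
for q,z in(((325,174),.059),((293,232),.067),((325,291),.063)):print(np.round(castw(f,q,z),4))
g=cv2.cvtColor(f["pixels"],cv2.COLOR_RGB2GRAY)
for y in(190,215,240,265): print(y,g[y,360:400].tolist())
print(np.round(castw(f,[(381,190),(381,240),(379,265)],.034),4).tolist())
s=cv2.cvtColor(bot.grab_frame("scene")["pixels"],cv2.COLOR_RGB2GRAY);s0=cv2.imread("pics/scene0.png",0)
for a in(s0,s):
  print([np.round(c,1).tolist() for c in [cv2.phaseCorrelate(np.float32(s0[308:345,215:255]),np.float32(a[308:345,215:255]))[0]]])
E
```

```text
[[0.4532 0.2463 0.059 ]]
[[0.4935 0.215  0.067 ]]
[[0.5453 0.2312 0.063 ]]
190 [109, 108, 109, 107, 111, 104, 105, 106, 107, 104, 103, 101, 105, 104, 99, 102, 107, 96, 92, 88, 82, 76, 78, 96, 102, 114, 109, 103, 103, 103, 103, 105, 108, 102, 104, 100, 102, 101, 103, 98]
215 [213, 213, 209, 207, 209, 210, 181, 153, 138, 102, 101, 103, 100, 101, 100, 105, 103, 96, 83, 77, 72, 74, 92, 108, 109, 104, 105, 102, 104, 100, 103, 100, 106, 104, 104, 103, 102, 105, 102, 101]
240 [212, 214, 208, 210, 209, 207, 204, 205, 200, 201, 196, 196, 194, 193, 194, 186, 172, 134, 105, 98, 93, 158, 211, 216, 148, 174, 196, 193, 196, 195, 193, 194, 191, 196, 194, 196, 195, 191, 197, 196]
265 [90, 95, 92, 89, 91, 87, 85, 151, 205, 195, 195, 194, 193, 195, 178, 150, 127, 115, 100, 107, 162, 199, 214, 164, 189, 196, 195, 196, 197, 199, 195, 198, 196, 194, 192, 192, 194, 193, 193, 195]
[[0.4732, 0.2817, 0.034], [0.5139, 0.2758, 0.034], [0.5352, 0.2713, 0.034]]
[[0.0, 0.0]]
[[0.0, 0.3]]
```

```bash
python3 - <<'E'
from h import *
import cv2
f=bot.grab_frame("scene");g=cv2.cvtColor(f["pixels"],cv2.COLOR_RGB2GRAY)
for y in range(292,316): print(y,''.join(" .:-=+*#%@"[min(9,int(v)//26)] for v in g[y,190:235]))
from scipy.spatial.transform import Rotation as R
st=bot.observe();r=R.from_euler('xyz',st["tool_rot"]).as_matrix();p=np.array(st["position"])
for s in(0,.01,.02,.03,.05):
    print(s,[np.round(proj(f,p-s*r[:,2]+w*r[:,0]+h*r[:,1])[0],1).tolist() for w,h in((0,0),(-.011,0),(.011,0),(0,.012),(0,-.012))])
w=bot.grab_frame("wrist");E=w["extrinsics"];gw=cv2.cvtColor(w["pixels"],cv2.COLOR_RGB2GRAY)
print(gw[255:350:3,315].tolist())
for wd in(-.011,0,.011):
  for s in(0,.02,.04):
    c=E[:3,:3]@(p-s*r[:,2]+wd*r[:,0])+E[:3,3];print(wd,s,np.round(w["cy"]+w["fx"]*np.arctan2(c[1],c[2]),1))
E
```

```text
292 .........................=%##################
293 ........................:*###################
294 ........................=####################
295 .........-...........:==#####################
296 .........-.........:+########################
297 .........:..........-#%######################
298 .....................-*######################
299 ......................=%#####################
300 ......................:*%####################
301 .................::....-*####################
302 .............:.:---:....=%###################
303 .............-::----:...-####################
304 .............--..:---:. :*###################
305 ..... .: ....---:.:---:-#####################
306 .....+##+-:..:---..:----**********+++****####
307 ....-#%####. .::--:.:---=******++*###***++***
308 ....=%######- ..:--:..-=*******##########*+++
309 . .=#########- ..:--:.=********#%#########*++
310 ==############+:=*+-=********###############+
311 ################***+******++#########%######*
312 ################*********+=*%######%%%######*
313 ################*+******+=+%######%##%%######
314 ################*+******=-+%######*=+########
315 ###############*=++*****+-+%######=-+#######+
0 [[217.1, 311.3], [215.1, 307.7], [219.2, 314.9], [212.6, 314.5], [221.6, 308.1]]
0.01 [[215.2, 309.5], [213.1, 305.9], [217.3, 313.2], [210.6, 312.8], [219.7, 306.3]]
0.02 [[213.2, 307.7], [211.1, 304.1], [215.3, 311.4], [208.6, 311.0], [217.7, 304.5]]
0.03 [[211.2, 305.9], [209.1, 302.3], [213.3, 309.6], [206.6, 309.2], [215.8, 302.7]]
0.05 [[207.1, 302.3], [205.0, 298.6], [209.2, 306.0], [202.4, 305.6], [211.7, 299.0]]
[78, 77, 72, 84, 187, 209, 208, 207, 204, 207, 208, 214, 217, 212, 102, 48, 51, 46, 51, 53, 54, 51, 54, 48, 37, 35, 35, 36, 28, 37, 48, 54]
-0.011 0 308.6
-0.011 0.02 328.1
-0.011 0.04 352.1
0 0 288.7
0 0.02 306.8
0 0.04 329.1
0.011 0 267.9
0.011 0.02 284.1
0.011 0.04 304.4
```

```bash
python3 -m crank '{"travel":[[0.2,1,-2],[0.2,1,-5],[0.2,1,-9],[0.2,1,-12.8],[0.2,1,-12.8]],"turn":[[0,0,0],[0,0,0],[0,0,0],[0,0,0],[0,0,0]],"gripper":[0.81,0.81,0.81,0.81,0.81]}'
python3 -m crank '{"travel":[[-0.1,-0.6,-1.6],[-0.2,-1.2,-3.2],[-0.3,-1.6,-4.2],[-0.3,-1.85,-4.9],[-0.3,-1.85,-4.9]],"turn":[[0,0,0],[0,0,0],[0,0,0],[0,0,0],[0,0,0]],"gripper":[0.81,0.81,0.81,0.81,0.81]}'
```

```text
clock: 8.1
position: [0.5042, 0.2808, 0.0329]
tool_rot: [-2.787, -0.012, 2.959]
force: [0.0, -1.6, 0.1]
grip_width: 0.0164
finger_force: 0.0
clock: 8.6
position: [0.5032, 0.2634, -0.0125]
tool_rot: [-2.791, -0.008, 2.958]
force: [-0.4, -0.4, 0.7]
grip_width: 0.016
finger_force: 0.0
```

```bash
python3 -m crank '{"travel":[[0,-0.1,-0.2],[-0.1,-0.2,-0.5],[-0.1,-0.2,-0.5],[-0.1,-0.2,-0.5],[-0.1,-0.2,-0.5]],"turn":[[0,0,0],[0,0,0],[0,0,0],[0,0,0],[0,0,0]],"gripper":[0.81,0.81,1,1,1]}' 80
python3 -m crank '{"travel":[[0,0,0],[0,0,0],[0,0,0],[0,0,0],[0,0,0]],"turn":[[0,0,0],[0,0,0],[0,0,0],[0,0,0],[0,0,0]],"gripper":[1,1,1,1,1]}'
```

```text
clock: 9.1
position: [0.5025, 0.2616, -0.0162]
tool_rot: [-2.79, -0.007, 2.958]
force: [-0.1, -1.4, 10.7]
grip_width: 0.0034
finger_force: 78.9
clock: 9.6
position: [0.5025, 0.2616, -0.0162]
tool_rot: [-2.79, -0.007, 2.958]
force: [-1.0, -1.9, 10.0]
grip_width: 0.0032
finger_force: 78.9
```

```bash
python3 -m crank '{"travel":[[0,0,0.4],[0,0,1.2],[0,0,2.5],[0,0,4],[0,0,6]],"turn":[[0,0,0],[0,0,0],[0,0,0],[0,0,0],[0,0,0]],"gripper":[1,1,1,1,1]}'
python3 -m crank '{"travel":[[0,0,2.5],[0,0,5.5],[0,0,8.5],[0,0,11.5],[0,0,14.5]],"turn":[[0,0,0],[0,0,0],[0,0,0],[0,0,0],[0,0,0]],"gripper":[1,1,1,1,1]}'
python3 -m crank '{"travel":[[0,0,2.5],[0,0,4.5],[0,0,6],[0,0,7],[0,0,7.5]],"turn":[[0,0,0],[0,0,0],[0,0,0],[0,0,0],[0,0,0]],"gripper":[1,1,1,1,1]}'
python3 st.py
sed -i 's/^for s in iter.*/D+=[([-.107,.531,-.836,1.46,.493,1.563,.405],[.508,.234,.318],[-2.887,-.007,2.958]),([-.3047,.7829,-.7481,1.493,.6379,1.4358,.1935],[.5086,.2965,.151],[-2.7925,-.0066,2.9577]),([-.263,.74,-.758,1.533,.625,1.434,.216],[.504,.273,.167],[-2.792,-.007,2.958])]\nfor s in [(-1,-1,-1,-1)]:/' fit.py; python3 fit.py
```

```text
clock: 10.1
position: [0.5021, 0.2621, 0.0443]
tool_rot: [-2.791, -0.008, 2.958]
force: [-0.2, 0.4, -3.0]
grip_width: 0.0033
finger_force: 78.3
clock: 10.6
position: [0.502, 0.2621, 0.1908]
tool_rot: [-2.792, -0.007, 2.959]
force: [1.2, 0.4, -2.5]
grip_width: 0.0032
finger_force: 78.4
clock: 11.1
position: [0.5022, 0.2621, 0.2639]
tool_rot: [-2.792, -0.007, 2.958]
force: [-0.0, -0.2, -2.9]
grip_width: 0.0033
finger_force: 78.4
{'qpos': [-0.234, 0.632, -0.79, 1.456, 0.558, 1.58, 0.299], 'position': [0.502, 0.262, 0.264], 'tool_rot': [-2.792, -0.007, 2.958], 'clock': 11.1}
(-1, -1, -1, -1) 0.0002540078590176852 [ 0.2859  0.539   0.4179  0.3378 -0.0927  1.4796]
```

```bash
cat > plan.py <<'E'
from fk import *
from scipy.optimize import least_squares
P=[.2859,.539,.4179,.3378,-.0927,1.4796];S=(-1,)*4
LO=np.array([-2.91,-.3,-1.5,.17,-1.26,.16,-2.52]);HI=np.array([2.91,2.13,1.42,2.43,4.41,1.93,2.52])
def ik(q0,x,r):
    def f(q):
        X,r1,_=fk(q,P,S);return [*(X-x)*10,*(r1.inv()*r).as_rotvec()*3,*(.02*(q-q0))]
    return least_squares(f,np.clip(q0,LO+.01,HI-.01),bounds=(LO,HI)).x
E
python3 - <<'E'
from plan import *
q=np.array([-.234,.632,-.79,1.456,.558,1.58,.299]);x0,r0,_=fk(q,P,S);print(np.round(x0,3))
T0=np.array([.502,.262,.264]);b=np.array([-.0155,-.089,.05]);Pv=np.array([.487,-.105,.23]);ax=np.array([.985,-.174,0])
for k in range(6):
    q=ik(q,T0+(Pv-b-T0)*k/5,r0)
print("arr",np.round(Pv-b-T0,3),np.round(q,2))
for th in range(8,129,8):
    Q=R.from_rotvec(np.radians(th)*ax);T=Pv-Q.apply(b);q=ik(q,T,Q*r0);X,r,w=fk(q,P,S)
    tz=(Q*r0).apply([0,0,1])
    print(th,"dT cm",np.round((T-(Pv-b))*100,1),"err",np.round(np.linalg.norm(X-T)*1000,1),np.round(q,2),"wrist",np.round(w,2),"z",np.round(tz,2))
E
```

```text
[0.501 0.263 0.269]
arr [ 0.    -0.278 -0.084] [ 0.25  0.54 -0.73  1.85  0.68  1.21  0.59]
8 dT cm [0.1 0.6 1.3] err 0.0 [ 0.37  0.5  -0.8   1.85  0.57  1.14  0.71] wrist [0.53 0.06 0.52] z [-0.08 -0.2  -0.98]
16 dT cm [0.2 1.  2.7] err 0.0 [ 0.51  0.48 -0.88  1.85  0.46  1.09  0.84] wrist [0.52 0.01 0.54] z [-0.05 -0.06 -1.  ]
24 dT cm [0.2 1.2 4.1] err 0.0 [ 0.66  0.47 -0.96  1.85  0.35  1.05  0.97] wrist [ 0.51 -0.03  0.56] z [-0.03  0.08 -1.  ]
32 dT cm [0.2 1.3 5.5] err 0.0 [ 0.8   0.49 -1.05  1.85  0.24  1.03  1.09] wrist [ 0.51 -0.08  0.57] z [-0.    0.21 -0.98]
40 dT cm [0.2 1.1 7. ] err 0.0 [ 0.94  0.53 -1.13  1.85  0.14  1.02  1.2 ] wrist [ 0.5  -0.12  0.57] z [ 0.02  0.35 -0.94]
48 dT cm [0.1 0.7 8.4] err 0.0 [ 1.05  0.59 -1.21  1.84  0.06  1.03  1.29] wrist [ 0.49 -0.17  0.56] z [ 0.04  0.47 -0.88]
56 dT cm [0.  0.2 9.7] err 0.0 [ 1.14  0.67 -1.27  1.84  0.    1.04  1.37] wrist [ 0.48 -0.21  0.55] z [ 0.06  0.59 -0.81]
64 dT cm [-0.1 -0.6 10.9] err 0.0 [ 1.21  0.75 -1.32  1.83 -0.05  1.06  1.44] wrist [ 0.47 -0.26  0.53] z [ 0.08  0.69 -0.72]
72 dT cm [-0.3 -1.5 12. ] err
[... 276 characters left out ...]
 1.8  -0.19  1.13  1.59] wrist [ 0.46 -0.36  0.44] z [ 0.12  0.92 -0.37]
96 dT cm [-0.9 -4.9 14.5] err 0.0 [ 1.36  1.15 -1.4   1.78 -0.22  1.15  1.63] wrist [ 0.45 -0.39  0.41] z [ 0.13  0.96 -0.24]
104 dT cm [-1.1 -6.3 15. ] err 0.0 [ 1.38  1.25 -1.4   1.77 -0.26  1.18  1.67] wrist [ 0.45 -0.41  0.36] z [ 0.13  0.99 -0.1 ]
112 dT cm [-1.4 -7.7 15.2] err 0.0 [ 1.39  1.35 -1.41  1.76 -0.3   1.21  1.71] wrist [ 0.44 -0.43  0.32] z [0.13 0.99 0.04]
120 dT cm [-1.6 -9.1 15.3] err 0.0 [ 1.4   1.46 -1.41  1.75 -0.34  1.24  1.74] wrist [ 0.44 -0.44  0.27] z [0.13 0.98 0.18]
128 dT cm [ -1.9 -10.5  15.2] err 0.0 [ 1.4   1.56 -1.41  1.73 -0.38  1.28  1.77] wrist [ 0.44 -0.44  0.23] z [0.12 0.94 0.31]
```

```bash
python3 -m crank '{"travel":[[0,-0.6,0],[0,-1.8,-0.4],[0,-3.6,-1],[0,-6,-1.8],[0,-8.8,-2.6]],"turn":[[0,0,0],[0,0,0],[0,0,0],[0,0,0],[0,0,0]],"gripper":[1,1,1,1,1]}'
python3 -m crank '{"travel":[[0,-3,-0.9],[0,-6,-1.8],[0,-9,-2.7],[0,-12,-3.6],[0,-14.6,-4.4]],"turn":[[0,0,0],[0,0,0],[0,0,0],[0,0,0],[0,0,0]],"gripper":[1,1,1,1,1]}'
python3 -m crank '{"travel":[[0,-2,-0.6],[0,-3.4,-1.1],[0,-4.1,-1.3],[0,-4.4,-1.4],[0,-4.4,-1.4]],"turn":[[0,0,0],[0,0,0],[0,0,0],[0,0,0],[0,0,0]],"gripper":[1,1,1,1,1]}'
python3 - <<'E'
from h import *
import cv2
s=bot.observe();print({k:np.round(s[k],3).tolist() for k in("qpos","position","tool_rot","clock")})
t=bot.grab_frame("top");c=bot.grab_frame("scene")
o=np.zeros((600,800,3),np.uint8)
o[:480,:400]=cv2.resize(c["pixels"][140:380,220:420,::-1],None,fx=2,fy=2);o[:480,400:800]=cv2.resize(t["pixels"][160:400,240:440,::-1],None,fx=2,fy=2)
cv2.imwrite("pics/p5.png",o)
print(proj(c,[.487,-.105,.23]),proj(t,[.487,-.105,.23]))
E
```

```text
clock: 11.6
position: [0.5017, 0.1724, 0.2356]
tool_rot: [-2.791, -0.009, 2.959]
force: [0.4, 0.0, -3.2]
grip_width: 0.0034
finger_force: 78.4
clock: 12.1
position: [0.5012, 0.0251, 0.1917]
tool_rot: [-2.79, -0.009, 2.957]
force: [0.3, 0.1, -2.1]
grip_width: 0.0033
finger_force: 78.4
clock: 12.6
position: [0.5022, -0.0156, 0.1789]
tool_rot: [-2.792, -0.008, 2.959]
force: [-0.4, -0.3, -2.8]
grip_width: 0.0034
finger_force: 78.5
{'qpos': [0.234, 0.531, -0.738, 1.853, 0.666, 1.216, 0.573], 'position': [0.502, -0.016, 0.179], 'tool_rot': [-2.792, -0.008, 2.959], 'clock': 12.6}
[[349.03900354 213.88023609]] [[340.10526772 255.05695529]]
```

View pics/p5.png

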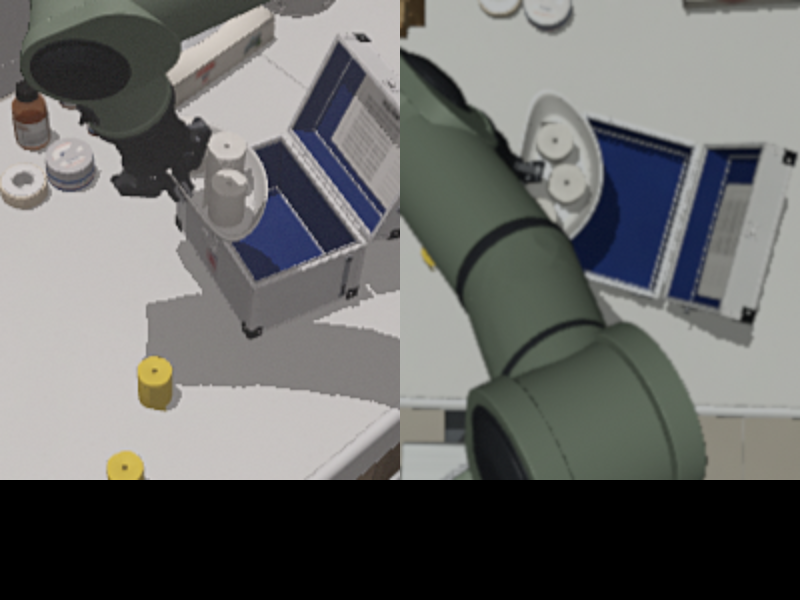

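The dish hangs over the front of the case, with its bow rim at about (342,242) in the top view and the rolls still standing. I tip it now about the bow rim.

```bash
python3 -m crank '{"travel":[[-0.3,0.6,1.3],[-0.7,1,2.7],[-1,1.2,4.1],[-1.3,1.3,5.5],[-1.3,1.1,7]],"turn":[[7.9,-1.4,0],[15.8,-2.8,0],[23.6,-4.2,0],[31.5,-5.6,0],[39.4,-7,0]],"gripper":[1,1,1,1,1]}'
python3 -m crank '{"travel":[[0,0,0],[0,0,0],[0,0,0],[0,0,0],[0,0,0]],"turn":[[0,0,0],[0,0,0],[0,0,0],[0,0,0],[0,0,0]],"gripper":[1,1,1,1,1]}'
python3 st.py
```

```text
clock: 13.2
position: [0.4889, -0.0035, 0.2463]
tool_rot: [2.849, -0.012, 2.967]
force: [-0.1, 1.3, -3.5]
grip_width: 0.0036
finger_force: 78.8
clock: 13.7
position: [0.4886, -0.003, 0.2448]
tool_rot: [2.854, -0.015, 2.968]
force: [-0.5, -0.3, -2.9]
grip_width: 0.003
finger_force: 78.9
{'qpos': [0.884, 0.429, -1.034, 1.886, 0.103, 0.963, 1.243], 'position': [0.489, -0.003, 0.245], 'tool_rot': [2.854, -0.015, 2.968], 'clock': 13.7}
```

```bash
python3 -m crank '{"travel":[[-0.1,-0.4,1.4],[-0.2,-0.9,2.7],[-0.3,-1.7,3.9],[-0.5,-2.6,5],[-0.6,-3.6,6]],"turn":[[7.9,-1.4,0],[15.8,-2.8,0],[23.6,-4.2,0],[31.5,-5.6,0],[39.4,-7,0]],"gripper":[1,1,1,1,1]}'
python3 -m crank '{"travel":[[0,0,0],[0,0,0],[0,0,0],[0,0,0],[0,0,0]],"turn":[[0,0,0],[0,0,0],[0,0,0],[0,0,0],[0,0,0]],"gripper":[1,1,1,1,1]}'
python3 -m crank '{"travel":[[-0.2,-1.2,0.9],[-0.5,-2.4,1.5],[-0.7,-3.8,2],[-0.8,-4.2,2.1],[-0.8,-4.2,2.1]],"turn":[[7.9,-1.4,0],[15.8,-2.8,0],[23.6,-4.2,0],[26,-4.6,0],[26,-4.6,0]],"gripper":[1,1,1,1,1]}'
python3 -m crank '{"travel":[[0,0,0],[0,0,0],[0,0,0],[0,0,0],[0,0,0]],"turn":[[0,0,0],[0,0,0],[0,0,0],[0,0,0],[0,0,0]],"gripper":[1,1,1,1,1]}'
python3 st.py
python3 - <<'E'
from h import *
import cv2
t=bot.grab_frame("top");c=bot.grab_frame("scene")
o=np.zeros((480,800,3),np.uint8)
o[:480,:400]=cv2.resize(c["pixels"][140:380,260:460,::-1],None,fx=2,fy=2);o[:480,400:800]=cv2.resize(t["pixels"][160:400,270:470,::-1],None,fx=2,fy=2)
cv2.imwrite("pics/p6.png",o)
E
```

```text
clock: 14.2
position: [0.483, -0.041, 0.3057]
tool_rot: [2.15, -0.01, 2.975]
force: [0.4, -0.5, -2.7]
grip_width: 0.0033
finger_force: 79.3
clock: 14.7
position: [0.4827, -0.0396, 0.3052]
tool_rot: [2.157, -0.011, 2.976]
force: [-0.3, 0.9, -1.9]
grip_width: 0.0028
finger_force: 79.4
clock: 15.2
position: [0.4748, -0.0831, 0.3249]
tool_rot: [1.692, -0.009, 2.978]
force: [-0.8, 0.4, -1.5]
grip_width: 0.0029
finger_force: 79.7
clock: 15.7
position: [0.4747, -0.0822, 0.326]
tool_rot: [1.695, -0.007, 2.979]
force: [-0.7, 0.4, -2.0]
grip_width: 0.0032
finger_force: 79.7
{'qpos': [1.452, 1.137, -1.28, 1.754, -0.387, 1.219, 1.88], 'position': [0.475, -0.082, 0.326], 'tool_rot': [1.695, -0.007, 2.979], 'clock': 15.7}
```

```bash
python3 -m crank '{"travel":[[-0.2,-0.5,2],[-0.4,-1,4.5],[-0.4,-1,3],[-0.4,-1,4.5],[-0.4,-1,4.5]],"turn":[[7,-1.2,0],[14,-2.4,0],[14,-2.4,0],[14,-2.4,0],[14,-2.4,0]],"gripper":[1,1,1,1,1]}'
python3 -m crank '{"travel":[[0,0,-1.5],[0,0,0],[0,0,0],[0,0,0],[0,0,0]],"turn":[[0,0,0],[0,0,0],[0,0,0],[0,0,0],[0,0,0]],"gripper":[1,1,1,1,1]}'
python3 - <<'E'
from h import *
import cv2
F=[]
c=bot.grab_frame("scene");t=bot.grab_frame("top")
for i in range(4):
    bot.grab_frame("top");F.append(bot.observe()["force"])
print(np.round(np.mean(F,0),2),np.round(bot.observe()["position"],3),np.round(bot.observe()["tool_rot"],3))
for n,f,(x0,x1,y0,y1) in(("scene",c,(305,405,205,300)),("top",t,(305,400,210,315))):
    h=cv2.cvtColor(f["pixels"],cv2.COLOR_RGB2HSV).astype(int)
    print(n)
    for y in range(y0,y1,3): print(y,''.join('b' if (100<h[y,x,0]<130 and h[y,x,1]>110) else ('W' if h[y,x,2]>170 and h[y,x,1]<40 else ('w' if h[y,x,2]>100 and h[y,x,1]<50 else ('g' if 35<h[y,x,0]<90 and h[y,x,1]>30 else '.'))) for x in range(x0,x1)))
E
```

```text
clock: 16.3
position: [0.4709, -0.0919, 0.3725]
tool_rot: [1.449, -0.003, 2.981]
force: [0.5, -0.4, -1.2]
grip_width: 0.003
finger_force: 79.8
clock: 16.8
position: [0.4707, -0.0924, 0.3709]
tool_rot: [1.447, -0.005, 2.981]
force: [-0.2, 0.8, -1.9]
grip_width: 0.0033
finger_force: 79.8
[-0.42 -0.03 -1.74] [ 0.471 -0.092  0.371] [ 1.446 -0.005  2.981]
scene
205 WWWWWWWWWWWWWWWWWWWWWWWWWWWWWWWWWWWWWWwwwwwwwwwwwwwwwwwwwwwwwwwwwwwwwwwwwwwwwwwwwwwwwwwwwwwwwwwwwwww
208 WWWWWWWWWWWWWWWWWWWWWWWWWWWWWWWWWWWWWWWWWWwwwwwwwwwwwwwwwwwwwwwwwwwwwwwwwwwwwwwwwwwwwwwwwwwwwwwwwww.
211 WWWWWWWWWWWWWWWWWWWWWWWWWWWWWWWWWWWWWWWWWWWWWww.wwwwwwwwwwwwwwww.....................wwwwwwwwwwwwww.
214 WWWWWWWWWWWWWWWWWWWWWWWWWWWWWWWWWWWWwwww..........b................................w.wwwwwwwwwwwwwww
217 WWWWWWWWWWWWWWWWWWWWWWWWWWWWwww...............................ww.w.w..w.......bbbw.bbb.wwwwwwwwwwwww
220 WWWWWWWWWWWWWWWWWWWwwwww........................................wwWwwWwww.bbbbbbbbb.wbb..wwwwwwwwwww
223 WWWWWWWWWWWwwww......................................b.........b..wWWwwwwwwwbbbbbbbbb.wwbb.wwwwwwww.
226 WW
[... 5422 characters left out ...]

294 wWwWWWww...wwwwwWwwwwww....wwwwwwwwwwwwwwwWWWWWWWww..............wWWwwwwwbbbbbbbbbbb.........ww
297 wWwwwWWwWwwwwwww..w.wwwwwwWWWwwwwwwwwwwwwwwwwWWwww..............wWWwwwwwbbbbbbbbbbbb..wwwwwwwww
300 wWwwwwwWWWWWwwwwwwwwwwwwww..wwwwwwwwwwwwwwwwwwwww.bbbbbbbbbb...wwWwwwwwbbbbbbbbbbb....wwwwwwwww
303 WwWwWwwwWwWwwwwWwWwWWWwwwwwwwwwwwwwwwwwwwwwwwwwwww.......bb...wwWwwwww.bbbbbbbbbbb...wwwwwwwwww
306 WwwwwWwwWwwwwWwwwwwwwwwwwwwwwwWWWwwwwwwwwwwwwwww......wwwwwwwwwWwwwww.bbbbbbbbbb.w..wwwwwwwwwww
309 WWWwWwWwwwWwwwWwwwwwwwwwwwwwwwwwwwwwwWwwwwwwwwwwwwwwwwwww....wwwwwwwwwww.....bbb..bbbbbbbb.....
312 wWWwWwwwwWwWwwwwwwwwwwwwwwwwwwwwwwwwwwWwwwwwwwwwwwwwwwwwwwwwwwwwwwwwww.wwww..wwwwwww......bbbb.
```

```bash
python3 -m crank '{"travel":[[0.2,1,1],[0.4,3,2],[0.6,5,3],[0.8,7,4],[1,10,4]],"turn":[[-7.9,1.4,0],[-15.8,2.8,0],[-23.6,4.2,0],[-31.5,5.6,0],[-39.4,7,0]],"gripper":[1,1,1,1,1]}'
python3 -m crank '{"travel":[[0.2,3,0],[0.4,6,0],[0.6,9,0],[0.8,12,0],[1,14,0]],"turn":[[-7.9,1.4,0],[-15.8,2.8,0],[-23.6,4.2,0],[-31.5,5.6,0],[-39.4,7,0]],"gripper":[1,1,1,1,1]}'
python3 -m crank '{"travel":[[0.2,2,-1],[0.4,4,-3],[0.6,6,-6],[0.8,8,-8],[1,10,-10]],"turn":[[-7.9,1.4,0],[-15.8,2.8,0],[-23.6,4.2,0],[-31.5,5.6,0],[-36,6.3,0]],"gripper":[1,1,1,1,1]}'
python3 -m crank '{"travel":[[0,0,0],[0,0,0],[0,0,0],[0,0,0],[0,0,0]],"turn":[[0,0,0],[0,0,0],[0,0,0],[0,0,0],[0,0,0]],"gripper":[1,1,1,1,1]}'
python3 - <<'E'
from h import *
from scipy.spatial.transform import Rotation as R
s=bot.observe();print({k:np.round(s[k],3).tolist() for k in("qpos","position","tool_rot","clock")})
g=R.from_euler('xyz',[-2.790,-.007,2.958]);print(np.round(np.degrees((g*R.from_euler('xyz',s["tool_rot"]).inv()).as_rotvec()),1), np.round((np.array([.5025,.2616,-.0162])-s["position"])*100,2))
E
```

```text
clock: 17.6
position: [0.4815, 0.0074, 0.4119]
tool_rot: [2.15, -0.011, 2.971]
force: [0.7, 0.4, -0.7]
grip_width: 0.0033
finger_force: 79.6
clock: 18.1
position: [0.4885, 0.1385, 0.4103]
tool_rot: [2.763, -0.02, 2.969]
force: [-0.3, -0.9, -2.2]
grip_width: 0.003
finger_force: 79.4
clock: 18.6
position: [0.4968, 0.216, 0.3292]
tool_rot: [-3.11, -0.04, 2.959]
force: [0.9, -1.8, -1.6]
grip_width: 0.0029
finger_force: 79.3
clock: 19.1
position: [0.4972, 0.2141, 0.3303]
tool_rot: [-3.113, -0.041, 2.957]
force: [1.0, -0.3, -2.8]
grip_width: 0.0034
finger_force: 79.3
{'qpos': [0.196, 0.456, -1.018, 1.571, 0.373, 1.381, 0.522], 'position': [0.497, 0.214, 0.33], 'tool_rot': [-3.113, -0.041, 2.957], 'clock': 19.1}
[-18.6   1.5   0.5] [  0.53   4.75 -34.65]
```

```bash
python3 -m crank '{"travel":[[0.1,1,-3],[0.2,2,-6],[0.4,3.5,-10],[0.5,4.8,-14],[0.5,4.8,-18]],"turn":[[-6,0.5,0.1],[-12,1,0.3],[-18.6,1.5,0.5],[-18.6,1.5,0.5],[-18.6,1.5,0.5]],"gripper":[1,1,1,1,1]}'
python3 -m crank '{"travel":[[0,0,-4],[0,0,-8],[0,0,-11],[0,0,-13],[0,0,-14]],"turn":[[0,0,0],[0,0,0],[0,0,0],[0,0,0],[0,0,0]],"gripper":[1,1,1,1,1]}'
python3 st.py
```

```text
clock: 19.6
position: [0.5011, 0.2657, 0.148]
tool_rot: [-2.79, -0.009, 2.963]
force: [0.6, -0.2, -1.6]
grip_width: 0.003
finger_force: 79.4
clock: 20.1
position: [0.5018, 0.2627, 0.0087]
tool_rot: [-2.789, -0.009, 2.959]
force: [0.1, -0.6, -1.9]
grip_width: 0.0032
finger_force: 79.3
{'qpos': [-0.259, 0.952, -0.743, 1.625, 0.808, 1.241, 0.066], 'position': [0.502, 0.263, 0.009], 'tool_rot': [-2.789, -0.009, 2.959], 'clock': 20.1}
```

```bash
python3 -m crank '{"travel":[[0,0,-0.8],[0,0,-1.4],[0,0,-1.8],[0,0,-2.1],[0,0,-2.3]],"turn":[[0,0,0],[0,0,0],[0,0,0],[0,0,0],[0,0,0]],"gripper":[1,1,1,1,1]}'
```

```text
clock: 20.6
position: [0.502, 0.2635, -0.0129]
tool_rot: [-2.79, -0.008, 2.96]
force: [-0.6, 0.1, -1.5]
grip_width: 0.003
finger_force: 79.3
```

```bash
python3 -m crank '{"travel":[[0,0,-0.1],[0,0,-0.2],[0,0,-0.3],[0,0,-0.35],[0,0,-0.35]],"turn":[[0,0,0],[0,0,0],[0,0,0],[0,0,0],[0,0,0]],"gripper":[1,1,1,1,1]}'
```

```text
clock: 21.1
position: [0.5021, 0.2638, -0.0157]
tool_rot: [-2.79, -0.007, 2.961]
force: [0.3, 1.9, 10.0]
grip_width: 0.0028
finger_force: 88.8
```

```bash
python3 -m crank '{"travel":[[0,0,0.1],[0,0,0.1],[0,0,0.1],[0,0,0.1],[0,0,0.1]],"turn":[[0,0,0],[0,0,0],[0,0,0],[0,0,0],[0,0,0]],"gripper":[0.8,0.8,0.8,0.8,0.8]}' 60
python3 -m crank '{"travel":[[0.1,0.5,1.4],[0.2,1.2,3.4],[0.3,2,5.6],[0.3,2,9],[0.3,2,13]],"turn":[[0,0,0],[0,0,0],[0,0,0],[0,0,0],[0,0,0]],"gripper":[0.8,0.8,0.8,0.8,0.8]}'
python3 -m crank '{"travel":[[0,0,5],[0,0,10],[0,0,15],[0,-3,19],[0,-8,21]],"turn":[[0,0,0],[0,0,0],[6.5,-1.1,0],[13,-2.3,0],[19.7,-3.5,0]],"gripper":[0.5,0.5,0.5,0.5,0.5]}'
python3 st.py
python3 - <<'E'
from h import *
O=np.array([.4806,-.133,0]);yaw=np.radians(-104);X=np.array([np.cos(yaw),np.sin(yaw),0]);Y=np.array([-X[1],X[0],0]);Z=np.array([0,0,1.])
def lid(a,u,y,n): return O+X*(.087-np.cos(a)*u+np.sin(a)*n)+Y*y+Z*(.108+np.sin(a)*u+np.cos(a)*n)
t=bot.grab_frame("top");s=bot.grab_frame("scene")
for y in(.106,-.106):
    for n in(0,.046):
        p=lid(1.95,.163,y,n);print(y,n,np.round(p,3),"top",np.round(proj(t,p),1),"scene",np.round(proj(s,p),1))
E
```

```text
clock: 21.6
position: [0.5018, 0.2633, -0.0156]
tool_rot: [-2.789, -0.008, 2.96]
force: [0.1, -0.5, -0.2]
grip_width: 0.017
finger_force: 0.0
clock: 22.1
position: [0.5042, 0.2838, 0.116]
tool_rot: [-2.789, -0.009, 2.961]
force: [1.1, 0.3, -0.7]
grip_width: 0.017
finger_force: 0.0
clock: 22.6
position: [0.5055, 0.2344, 0.3141]
tool_rot: [-3.086, -0.011, 2.966]
force: [1.6, 0.1, -0.1]
grip_width: 0.0431
finger_force: 0.0
{'qpos': [0.12, 0.49, -1.001, 1.565, 0.436, 1.374, 0.458], 'position': [0.505, 0.234, 0.314], 'tool_rot': [-3.086, -0.011, 2.966], 'clock': 22.6}
0.106 0 [ 0.548 -0.302  0.259] top [[422.5 230.8]] scene [[389.5 156.1]]
0.106 0.046 [ 0.537 -0.343  0.242] top [[438.3 236.3]] scene [[402.8 156.2]]
-0.106 0 [ 0.342 -0.25   0.259] top [[400.6 316.5]] scene [[437.7 210.3]]
-0.106 0.046 [ 0.332 -0.292  0.242] top [[417.  321.2]] scene [[451.2 209.4]]
```

```bash
cat > lid.py <<'E'
from plan import *
O=np.array([.4806,-.133,0]);yaw=np.radians(-104);X=np.array([np.cos(yaw),np.sin(yaw),0]);Y=np.array([-X[1],X[0],0]);Z=np.array([0,0,1.])
def lidp(a,u,y,n): return O+X*(.087-np.cos(a)*u+np.sin(a)*n)+Y*y+Z*(.108+np.sin(a)*u+np.cos(a)*n)
def lidr(a,sg):
    z=np.cos(a)*X-np.sin(a)*Z;y=sg*(np.sin(a)*X+np.cos(a)*Z);return R.from_matrix(np.c_[np.cross(y,z),y,z])
E
python3 - <<'E'
from lid import *
q0=np.array([.12,.49,-1.001,1.565,.436,1.374,.458]);x0,r0,_=fk(q0,P,S)
for sg in(-1,1):
  for yy in(.045,-.045):
    q=q0
    tr=[]
    dr=(lidr(1.95,sg)*r0.inv()).as_rotvec();T1=lidp(1.95,.213,yy,.023);mid=x0+[0,0,.08]
    for k in range(1,9): q=ik(q,x0+(T1-x0)*k/8+[0,0,.08*(1-abs(k/4-1))],R.from_rotvec(dr*k/8)*r0)
    print(sg,yy,"pre",np.round(T1,3),"rot",np.round(np.degrees(dr),1),np.round(q,2),np.round(lidr(1.95,sg).as_euler('xyz'),3))
    for a in(1.95,1.8,1.6,1.4,1.175):
        T=lidp(a,.113,yy,.023);q=ik(q,T,lidr(a,sg));Xx,rr,w=fk(q,P,S);print("  ",a,np.round(T,3),np.round(np.linalg.norm(Xx-T)*1e3,1),np.round(q,2),np.round(w,2))
E
```

```text
-1 0.045 pre [ 0.479 -0.326  0.297] rot [24.1 -6.1 -4. ] [ 1.3   0.67 -1.05  1.48  0.2   1.37  1.62] [2.762 0.    2.897]
   1.95 [ 0.488 -0.29   0.204] 0.0 [ 1.25  0.73 -1.01  1.64  0.25  1.15  1.57] [ 0.46 -0.41  0.52]
   1.8 [ 0.492 -0.275  0.213] 0.0 [ 1.17  0.63 -0.97  1.69  0.32  1.11  1.47] [ 0.47 -0.35  0.54]
   1.6 [ 0.497 -0.254  0.22 ] 0.0 [ 1.02  0.54 -0.91  1.74  0.44  1.09  1.29] [ 0.49 -0.26  0.56]
   1.4 [ 0.502 -0.232  0.223] 0.0 [ 0.83  0.49 -0.84  1.78  0.59  1.12  1.08] [ 0.52 -0.18  0.56]
   1.175 [ 0.509 -0.207  0.221] 0.0 [ 0.59  0.5  -0.76  1.81  0.78  1.21  0.83] [ 0.54 -0.08  0.53]
-1 -0.045 pre [ 0.392 -0.304  0.297] rot [24.1 -6.1 -4. ] [ 1.42  0.48 -0.95  1.68  0.03  1.31  1.82] [2.762 0.    2.897]
   1.95 [ 0.401 -0.268  0.204] 0.0 [ 1.35  0.55 -0.91  1.85  0.08  1.07  1.78] [ 0.37 -0.39  0.52]
   1.8 [ 0.404 -0.253  0.213] 0.0 [ 1.26  0.45 -0.89  1.9   0.15  1.02  1.66] [ 0.39 -0.33  0.54]
   1.6 [ 0.41  -0.232  0.22 ] 0.0 [ 1.11  0.35 -0.85  1.95  0.28  0.98  1.45] [ 0.41 -0.24  0.56]
   1.4 [ 0.415 -0.21   0.223] 0.0 [ 0.9   0.31 -0.8   1.99  0.47  0.9
[... 675 characters left out ...]
1] 84.4 [-0.53  0.44  0.75  2.38  2.14  0.16  2.52] [ 0.35 -0.05  0.41]
1 -0.045 pre [ 0.392 -0.304  0.297] rot [ -4.6 -28.2 174. ] [ 1.58  0.46 -1.15  2.43  2.4   0.16  2.52] [-2.762  0.    -0.244]
   1.95 [ 0.401 -0.268  0.204] 112.5 [ 1.32  0.55 -0.91  2.43  2.41  0.16  2.52] [ 0.25 -0.22  0.39]
   1.8 [ 0.404 -0.253  0.213] 108.4 [ 1.12  0.43 -0.74  2.43  2.37  0.16  2.52] [ 0.27 -0.19  0.4 ]
   1.6 [ 0.41  -0.232  0.22 ] 104.0 [ 0.66  0.32 -0.33  2.43  2.3   0.16  2.52] [ 0.29 -0.15  0.41]
   1.4 [ 0.415 -0.21   0.223] 100.7 [-0.    0.32  0.29  2.43  2.21  0.16  2.52] [ 0.31 -0.11  0.42]
   1.175 [ 0.421 -0.185  0.221] 98.2 [-0.55  0.45  0.78  2.43  2.11  0.16  2.52] [ 0.33 -0.05  0.4 ]
```

```bash
python3 -m crank '{"travel":[[0,-2,3],[0,-5,6],[-0.5,-9,9],[-0.5,-14,10],[-0.5,-19,10]],"turn":[[0,0,-1],[0,0,-2],[0,0,-3],[0,0,-4],[0,0,-4]],"gripper":[0.12,0.12,0.12,0.12,0.12]}'
python3 -m crank '{"travel":[[0,-5,0],[-0.5,-10,0],[-1,-15,0],[-1,-20,0],[-1,-25,0]],"turn":[[0,0,0],[0,0,0],[3,-0.8,0],[8,-2,0],[12,-3,0]],"gripper":[0.12,0.12,0.12,0.12,0.12]}'
python3 -m crank '{"travel":[[-0.5,-4,0],[-1,-8,0],[-1,-12,0],[-1,-12,0],[-1,-12,0]],"turn":[[6,-1.5,0],[12,-3,0],[12,-3,0],[12,-3,0],[12,-3,0]],"gripper":[0.12,0.12,0.12,0.12,0.12]}'
python3 - <<'E'
from h import *
from lid import *
s=bot.observe();print({k:np.round(s[k],3).tolist() for k in("qpos","position","tool_rot","clock","grip_width")})
print(np.round(np.degrees((lidr(1.95,-1)*R.from_euler('xyz',s["tool_rot"]).inv()).as_rotvec()),1))
for u in(.243,.213,.113): print(u,np.round((lidp(1.95,u,.045,.023)-s["position"])*100,1))
E
```

```text
clock: 23.2
position: [0.5001, 0.0437, 0.4122]
tool_rot: [-3.081, -0.013, 2.895]
force: [2.1, -0.7, -0.5]
grip_width: 0.0752
finger_force: 0.0
clock: 23.7
position: [0.4899, -0.2069, 0.4114]
tool_rot: [2.985, -0.014, 2.898]
force: [2.7, 0.3, 0.9]
grip_width: 0.0752
finger_force: 0.0
clock: 24.2
position: [0.4806, -0.3251, 0.4101]
tool_rot: [2.77, -0.016, 2.901]
force: [-0.2, 0.6, 0.8]
grip_width: 0.0746
finger_force: 0.0
{'qpos': [1.218, 0.551, -0.911, 1.251, 0.061, 1.598, 1.698], 'position': [0.481, -0.325, 0.41], 'tool_rot': [2.77, -0.016, 2.901], 'clock': 24.2, 'grip_width': 0.075}
[ 0.2 -1.  -0.2]
0.243 [-0.4 -1.1 -8.5]
0.213 [ -0.2  -0.  -11.3]
0.113 [  0.7   3.5 -20.6]
```

```bash
python3 -m crank '{"travel":[[-0.2,-0.6,-3],[-0.4,-1.1,-6],[-0.4,-1.1,-8.5],[-0.4,-1.1,-8.5],[-0.4,-1.1,-8.5]],"turn":[[0,-1,0],[0,-1,0],[0,-1,0],[0,-1,0],[0,-1,0]],"gripper":[0.12,0.12,0.12,0.12,0.12]}'
python3 - <<'E'
from h import *
from lid import *
import cv2
s=bot.observe();print(np.round(s["position"],4),np.round(s["tool_rot"],3))
w=bot.grab_frame("wrist");c=bot.grab_frame("scene");t=bot.grab_frame("top")
def pw(f,p):
    E=np.asarray(f["extrinsics"]);q=E[:3,:3]@p+E[:3,3];th=np.arctan2(np.hypot(q[0],q[1]),q[2]);d=q[:2]/np.hypot(q[0],q[1]);return np.array([f["cx"],f["cy"]])+f["fx"]*th*d
im=w["pixels"][:,:,::-1].copy()
for y in(-.106,0,.045,.106):
    print(y,[np.round(pw(w,lidp(1.95,.163,y,n)),1).tolist() for n in(0,.046)])
o=np.zeros((560,800,3),np.uint8);o[:480,:480]=im[:,80:560]
o[:400,482:800]=cv2.resize(c["pixels"][130:290,310:437,::-1],(318,400))
o[400:,482:800]=cv2.resize(t["pixels"][215:305,300:479,::-1],(318,160))
cv2.imwrite("pics/w7.png",o)
E
```

```text
clock: 24.7
position: [0.4771, -0.3351, 0.3264]
tool_rot: [2.767, 0.002, 2.903]
force: [0.0, 0.4, 0.3]
grip_width: 0.0749
finger_force: 0.0
[ 0.4771 -0.3351  0.3264] [2.767e+00 2.000e-03 2.903e+00]
-0.106 [[354.7, 23.3], [285.2, 23.1]]
0 [[353.3, 177.3], [284.9, 177.0]]
0.045 [[351.6, 241.4], [286.0, 241.0]]
0.106 [[348.8, 318.6], [288.2, 318.1]]
```

View pics/w7.png

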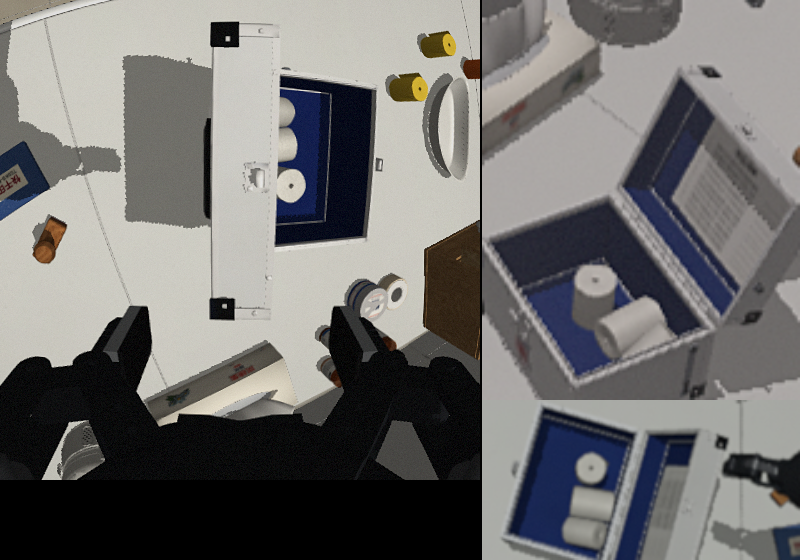

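All three rolls lie inside the case. The dish is upright on the bench, at right in the wrist view. The lid's free end spans (291..355) in columns, about 3 mm nearer the case than predicted. The handle ends at row 218, so I grip a little farther from the middle, at y 58 mm.

```bash
python3 -m crank '{"travel":[[1,-0.1,0],[1.5,0.7,-2],[1.8,2,-5.5],[2.1,3,-8.5],[2.2,3.6,-10]],"turn":[[0,0,0],[0,0,0],[0,0,0],[0,0,0],[0,0,0]],"gripper":[0.12,0.12,0.12,0.12,0.12]}'
python3 -m crank '{"travel":[[0.1,0.3,-0.7],[0.2,0.6,-1.4],[0.2,0.8,-2.1],[0.2,0.8,-2.1],[0.2,0.8,-2.1]],"turn":[[0,0,0],[0,0,0],[0,0,0],[0,0,0],[0,0,0]],"gripper":[0.12,0.12,0.12,0.12,0.12]}'
python3 -m crank '{"travel":[[0,0,0],[0,0,0],[0,0,0],[0,0,0],[0,0,0]],"turn":[[0,0,0],[0,0,0],[0,0,0],[0,0,0],[0,0,0]],"gripper":[0.3,0.45,0.6,0.6,0.6]}' 30
python3 st.py
```

```text
clock: 25.35
position: [0.4989, -0.299, 0.223]
tool_rot: [2.766, -0.0, 2.902]
force: [-0.2, 1.0, 0.2]
grip_width: 0.0753
finger_force: 0.0
clock: 25.85
position: [0.5007, -0.2926, 0.2041]
tool_rot: [2.767, 0.002, 2.901]
force: [1.0, -0.1, 0.7]
grip_width: 0.0752
finger_force: 0.0
clock: 26.35
position: [0.5015, -0.2903, 0.2055]
tool_rot: [2.765, 0.002, 2.902]
force: [-1.9, 9.9, 17.6]
grip_width: 0.0443
finger_force: 29.5
{'qpos': [1.183, 0.688, -0.874, 1.584, 0.151, 1.147, 1.683], 'position': [0.501, -0.29, 0.205], 'tool_rot': [2.765, 0.002, 2.902], 'clock': 26.35}
```

```bash
python3 -m crank '{"travel":[[0,0,0],[0,0,0],[0,0,0],[0,0,0],[0,0,0]],"turn":[[0,0,0],[0,0,0],[0,0,0],[0,0,0],[0,0,0]],"gripper":[0.7,0.7,0.7,0.7,0.7]}' 50
python3 - <<'E'
from lid import *
p=lambda a:lidp(a,.113,.058,.0205)
for d in range(3,46,3):
    a=1.95-np.radians(d);print(d,np.round((p(a)-p(1.95))*100,2),np.round(-Y*d,1))
print(np.round(lidr(1.175,-1).as_euler('xyz'),3))
E
```

```text
clock: 26.85
position: [0.5015, -0.2904, 0.2056]
tool_rot: [2.765, 0.002, 2.902]
force: [-2.9, 10.0, 17.6]
grip_width: 0.0439
finger_force: 48.7
3 [0.13 0.5  0.31] [-2.9  0.7 -0. ]
6 [0.25 1.02 0.58] [-5.8  1.5 -0. ]
9 [0.39 1.55 0.83] [-8.7  2.2 -0. ]
12 [0.52 2.09 1.05] [-11.6   2.9  -0. ]
15 [0.66 2.65 1.24] [-14.6   3.6  -0. ]
18 [0.8  3.21 1.4 ] [-17.5   4.4  -0. ]
21 [0.94 3.78 1.53] [-20.4   5.1  -0. ]
24 [1.09 4.35 1.63] [-23.3   5.8  -0. ]
27 [1.23 4.93 1.7 ] [-26.2   6.5  -0. ]
30 [1.38 5.52 1.74] [-29.1   7.3  -0. ]
33 [1.52 6.1  1.74] [-32.   8.  -0.]
36 [1.67 6.68 1.72] [-34.9   8.7  -0. ]
39 [1.81 7.26 1.66] [-37.8   9.4  -0. ]
42 [1.95 7.84 1.57] [-40.8  10.2  -0. ]
45 [2.1  8.41 1.45] [-43.7  10.9  -0. ]
[-2.746  0.     2.897]
```

```bash
python3 -m crank '{"travel":[[0.1,0.5,0.4],[0.25,1,0.7],[0.4,1.55,0.95],[0.5,2.1,1.2],[0.65,2.65,1.35]],"turn":[[-2.9,0.7,0],[-5.8,1.5,0],[-8.7,2.2,0],[-11.6,2.9,0],[-14.6,3.6,0]],"gripper":[0.7,0.7,0.7,0.7,0.7]}'
python3 st.py
```

```text
clock: 27.35
position: [0.508, -0.2657, 0.2187]
tool_rot: [3.032, 0.003, 2.9]
force: [-0.8, -0.1, 12.7]
grip_width: 0.0438
finger_force: 55.0
{'qpos': [0.995, 0.545, -0.798, 1.673, 0.306, 1.088, 1.458], 'position': [0.508, -0.266, 0.219], 'tool_rot': [3.032, 0.003, 2.9], 'clock': 27.35}
```

```bash
python3 -m crank '{"travel":[[0.15,0.55,0.25],[0.3,1.15,0.4],[0.45,1.7,0.5],[0.55,2.3,0.55],[0.7,2.85,0.6]],"turn":[[-2.9,0.7,0],[-5.8,1.5,0],[-8.7,2.2,0],[-11.6,2.9,0],[-14.6,3.6,0]],"gripper":[0.7,0.7,0.7,0.7,0.7]}'
python3 - <<'E'
from h import *
from lid import *
s=bot.observe();print(np.round(s["position"],4),np.round(s["tool_rot"],3),np.round(s["force"],1),np.round(s["moment"],2))
print(np.round(np.degrees((lidr(1.175,-1)*R.from_euler('xyz',s["tool_rot"]).inv()).as_rotvec()),1))
E
```

```text
clock: 27.85
position: [0.5158, -0.2367, 0.2251]
tool_rot: [-2.99, 0.005, 2.901]
force: [2.5, 3.1, 9.7]
grip_width: 0.0435
finger_force: 54.8
[ 0.5158 -0.2367  0.2251] [-2.99   0.005  2.901] [2.5 3.1 9.7] [ 1.47 -0.69 -0.43]
[-13.5   3.6  -0.2]
```

```bash
python3 -m crank '{"travel":[[0.15,0.6,0.05],[0.3,1.15,0.05],[0.45,1.75,0],[0.55,2.3,-0.1],[0.65,2.7,-0.15]],"turn":[[-2.9,0.7,0],[-5.8,1.5,0],[-8.7,2.3,0],[-11.6,3.1,0],[-13.5,3.6,-0.2]],"gripper":[0.7,0.7,0.7,0.7,0.7]}'
python3 -m crank '{"travel":[[0,0,0],[0,0,0],[0,0,0],[0,0,0],[0,0,0]],"turn":[[0,0,0],[0,0,0],[0,0,0],[0,0,0],[0,0,0]],"gripper":[0.7,0.7,0.7,0.7,0.7]}'
python3 - <<'E'
from h import *
from lid import *
import cv2
s=bot.observe();print(np.round(s["position"],4),np.round(s["tool_rot"],3),np.round(s["force"],1),np.round(s["moment"],2))
print(np.round(np.degrees((lidr(1.175,-1)*R.from_euler('xyz',s["tool_rot"]).inv()).as_rotvec()),1))
t=bot.grab_frame("top");c=bot.grab_frame("scene")
cv2.imwrite("pics/t8.png",t["pixels"][:,:,::-1]);cv2.imwrite("pics/s8.png",c["pixels"][:,:,::-1])
for a in(1.12,1.175,1.23):
  for y in(.106,-.106):
    print(a,y,[np.round(np.r_[proj(t,lidp(a,.163,y,n))[0],proj(c,lidp(a,.163,y,n))[0]],1).tolist() for n in(0,.046)])
for f,n,(x0,x1,y0,y1) in((t,"top",(355,430,285,325)),(c,"scene",(360,450,185,245))):
    g=cv2.cvtColor(f["pixels"],cv2.COLOR_RGB2GRAY);print(n,x0)
    for y in range(y0,y1,2): print(y,''.join(" .:-=+*#%@"[min(9,int(v)//26)] for v in g[y,x0:x1]))
E
```

```text
clock: 28.35
position: [0.5231, -0.2086, 0.2237]
tool_rot: [-2.747, 0.002, 2.9]
force: [7.1, 4.7, 14.4]
grip_width: 0.0439
finger_force: 56.2
clock: 28.85
position: [0.5229, -0.2092, 0.2238]
tool_rot: [-2.749, 0.001, 2.899]
force: [5.9, 7.1, 18.8]
grip_width: 0.0438
finger_force: 56.1
[ 0.5229 -0.2092  0.2238] [-2.749e+00  1.000e-03  2.899e+00] [ 5.9  7.1 18.8] [ 0.66 -0.97  0.15]
[-0.2  0.1 -0.1]
1.12 0.106 [[369.6, 216.8, 344.3, 173.1], [387.0, 220.1, 359.3, 162.1]]
1.12 -0.106 [[346.9, 301.7, 389.6, 230.5], [364.2, 306.4, 406.1, 218.5]]
1.175 0.106 [[373.0, 217.5, 347.3, 171.0], [390.8, 221.0, 362.6, 160.5]]
1.175 -0.106 [[350.3, 302.6, 392.8, 228.2], [368.1, 307.4, 409.6, 216.8]]
1.23 0.106 [[376.5, 218.2, 350.3, 169.0], [394.6, 222.0, 365.9, 159.2]]
1.23 -0.106 [[353.7, 303.5, 396.1, 226.0], [371.9, 308.5, 413.1, 215.2]]
top 355
285 -------------------------:::::::::---==--=*********************************
287 -------------:::::::::::::::::::::---==--=*********************************
289 ---::......          .   ....::::::-==--=**********************************
291 ..  ......
[... 3505 characters left out ...]
############*###*++*####**#########
231 ................--====-==.......:----=--------------=####################***##############
233 .................:-===-=+=:......:-------------=-=---+#######*#########*####*+**##########
235 :..................--===-===......--=-------------=---*################*#######*++########
237 =+ .................:--======:.....-------------------=*################*########****####*
239 ===:..................--=+=-===:...:-------------------+###########*################*+**##
241 ====:...................--==-===:...:=------------------*##############################**+
243 ===-:-...................--=======:..-==-------------=--=*############*##################*
```

```bash
python3 -m crank '{"travel":[[0.05,0.05,0.1],[0.05,0.05,0.15],[0.05,0.05,0.15],[0.05,0.05,0.15],[0.05,0.05,0.15]],"turn":[[-0.2,0.1,0],[-0.2,0.1,0],[-0.2,0.1,0],[-0.2,0.1,0],[-0.2,0.1,0]],"gripper":[0.7,0.7,0.7,0.7,0.7]}'
```

```text
clock: 29.45
position: [0.5229, -0.2088, 0.2238]
tool_rot: [-2.746, -0.001, 2.899]
force: [9.1, 2.5, 0.8]
grip_width: 0.0435
finger_force: 54.3
```

```bash
python3 -c "
from workcell import bot
print(bot.job_done())"
```

```text
the job is handed in; nothing more can be done
None
```

The job is handed in: all three rolls are in the case, the empty dish is upright on the bench where it started, and the gripper is holding the lid at its balance point (about 1.175 rad by tool angle, camera check within about 0.03).

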